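# Open a block incubator whose lid may be caught

### The arm

A 6-joint arm with a two-finger parallel gripper is mounted at the origin on a cart in front of the work surface, level with it; the furniture and walls round the work are solid. World frame = base frame: x ahead of the robot, y to its left, z up, the work surface at z = 0. Lengths are in m, angles in rad, forces in N, time in s.
With the tool pointing down it reaches from about 0.35 to 0.975 m from the base axis. Payload 7.1 kg.
Tool frame: the origin (TCP) lies midway between the tips of the shut fingers; the grasp point (between the pads) lies 19 mm behind it; z points along the fingers, y is the line along which they close (so a half turn about z gives the same grasp; the last joint's range is limited). The gripper opens to 88 mm and grips with 3 to 60 N. Pads are 20 mm wide; open, the fingers measure 115 mm over their backs; the gripper's body (75 mm by 178 mm) begins 61 mm behind the grasp point.
Start: joints at [-1.3, 0.423, 1.63, -0, 1.089, -0.019], TCP at [0.179, -0.599, 0.223] pointing down, gripper open.
Joint ranges: [-3, 3], [-0.9, 2.11], [0.09, 2.58], [-1.31, 4.45], [0.11, 2.69], [-2.54, 2.54]. Speed limits (rad/s): [2.39, 2.39, 3.01, 3.14, 3.14, 3.14].

### API

Orientations are given as a unit quaternion [w, x, y, z].
In Python, from station import move_pose, movel, movej, command_gripper, wait, inverse_kinematics, read_camera, camera_info, MotionError, job_done, get_time, get_joint_pos, get_qvel, get_effort, get_tcp_pos, get_ee_rot, get_ft_force, get_ft_torque, get_grip_width, get_finger_force gives the robot as it stands. Calls block until the motion is done:
- move_pose(position, orientation): joint-space move of the TCP to a pose.
- movel(position, frame=None, v=0.15, until_force=None): straight line of the TCP; frame=None keeps the orientation; v is the mean speed in m/s. With until_force (N) it stops when the force on the tool has changed by that much, and returns True; else False.
- movej(angles): joint-space move.
- command_gripper(opening): opening from 0.0 (shut) to 1.0 (fully open); the grip force is fixed at half the most; returns when the fingers have stopped.
- wait(seconds).
- inverse_kinematics(position, orientation): joint angles nearest the present ones, or None.
- read_camera(name): name is "scene" or "side" or "wrist"; returns the picture (420x560x3 uint8, red, green, blue); there is no depth.
- camera_info(name): a dict with "intrinsics" (3x3 intrinsics, pixels), "dist" ([k1, k2, p1, p2, k3] as OpenCV has them; the pictures are not rectified), "T" (4x4, takes a point from camera to world coordinates); the wrist camera has in their place "tool_from_camera" (4x4, takes a point from camera to tool coordinates, whose origin is the TCP and whose axes are the flange's). Camera axes: x right, y up, looking along -z (the intrinsics and any distortion apply to the point x, -y, -z); pixel columns grow to the right and rows downward; lengths in m; the calibration is good to about 2 mm. A picture is of the moment at which its call begins: read the wrist's pose just before it. camera_info takes no time and is no camera call.
A pose or a line that the arm cannot do raises MotionError and nothing moves.
- job_done(): hands the job in; it is judged then, once.
Readings, each from a call of its own:
- get_time(): time.
- get_joint_pos(): joint angles.
- get_qvel(): joint speeds.
- get_effort(): joint torques, N m.
- get_tcp_pos(): TCP position.
- get_ee_rot(): TCP orientation.
- get_ft_force(): force on the tool from outside, world axes, zero at the start.
- get_ft_torque(): the same for the moment, N m.
- get_grip_width(): opening from 0.0 (shut) to 1.0 (fully open).
- get_finger_force(): force on a finger pad.
Only numpy, scipy, OpenCV 4.12 (cv2) and the standard library are available. Lean on these libraries where they do the work, as an engineer would, in place of code of your own. Each camera call takes 0.05 s, during which the arm holds its last target. There are 200 camera calls.

### The job

The flat-lidded block incubator on the bench has a ring weight lying on its lid, because the lid's catch is unreliable. Take the ring weight off and thread it onto the ring post, down onto the larger ring that is already there, and let go of it; then, before touching the release slide, tug the lid up by its bar handle to feel whether it is caught, and if it is, let it down and pull the release slide on the front deck fully towards you. The lid has no stay, so lift it by its handle to at least 45 degrees and finish while holding it open with the gripper; leave the stoppered flask and the wash bottle standing.

Things in the scene. Friction and masses are not known exactly. Their poses are not given: they have to be found in the camera images.
- incubator: White block incubator, fixed, 255 mm deep (its x, front to back), 200 wide (y), lid top at 106. Origin at bench height, 130 mm behind its front. x = -130 to -50: low deck, top at z = 70, with display and slide; behind it the lid. A hidden hook may have caught the lid: it cannot be seen. If caught, the lid rises only about 0.03 rad (4 mm at the handle), then stops hard; if free, it goes on rising.
- lid (a joint): Hinge angle of the lid, rad: 0 shut, grows as its front edge rises, stops at 1.2. The hinge line is parallel to the incubator's y, at x = +118, z = 92 mm of its frame. The lid weighs 0.5 kg (about 3 N at the handle) and falls shut when let go.
- lid_handle (a point): Middle of the lid's bar handle: round steel bar 10 mm thick, 100 mm long, parallel to the incubator's y, its centre 32 mm above the lid, on two end posts. Lid shut: x = -22, y = 0, z = 138 mm in the incubator's frame (140 mm before the hinge line, 46 mm above it); it moves with the lid. Fingers closing along the incubator's x hold it from above; the bar can turn between them.
- release (a joint): Travel of the release slide, m: 0 home (so at the start, whether or not the lid is caught), 0.018 pulled fully to the front. It stays where it is left. Pulled all the way while the lid is down, it draws the hook off the lid, and the hook stays off.
- release_grip (a point): Middle of the release slide's black ribbed thumb piece, 22 mm long (incubator x), 14 mm wide (y), 20 mm high, its top 22 mm above the deck; this point is 13 mm above the deck. Home: x = -88, y = 0, z = 83 mm in the incubator's frame. It slides to the incubator's front (-x) against 2 to 3 N; grip it across its width, from above.
- ring_center (a point): Centre (half-way up) of the loose ring weight: dark steel ring, 56 mm outside, hole 26 mm, 26 mm high, 0.28 to 0.46 kg; at the start flat on the lid, behind the handle.
- post_tip (a point): Top centre of the fixed ring post: base 90 mm wide, upright steel rod 18 mm thick with tapered tip, 90 mm high, and round its foot a larger fixed ring, 68 mm wide, whose top is 56 mm below this point. A ring weight resting on it has its centre 43 mm below this point.
- flask_center (a point): Half-way up the loose stoppered conical flask, 75 mm wide, 114 mm high; z up.
- wash_center (a point): Half-way up (90 mm) the loose wash bottle, 66 x 100 mm, 185 mm high; z up.
There are look-alikes about, which are no part of the job. Of the things shaped like the part that bears ring_center, the dark steel one is meant.

How it is judged:
On the way, in this order (a step that is already met when the one before it is completed fails the run):
1. the ring weight is on the post, resting on the larger ring, let go, with the lid still shut (horizontal distance between ring_center and post_tip below 0.007 m and z of ring_center in the frame of post_tip below -0.039 m and contact force between the fingers and ring_weight below 0.1 N and value of joint lid below 0.012 rad), for 0.2 s.
2. the lid is tugged upward while the release slide is still at home (value of joint lid above 0.018 rad and value of joint release below 0.004 m and contact force between the fingers and lid above 1 N), for 0.1 s.
3. the lid is lifted clear of its catch by the gripper (value of joint lid above 0.25 rad and contact force between the fingers and lid above 1 N), for 0.1 s.
At the end, for the whole second after the job is handed in: The lid is at rest at 40 degrees (0.7 rad) or more, carried by the gripper's fingers alone; the ring weight is on the post, within 7 mm of its axis and within 4 mm of resting on the larger ring; flask and wash bottle stand (tilt under 0.3 rad) (value of joint lid above 0.7 rad and velocity of joint lid between -0.1 and 0.1 rad/s and contact force between the fingers and lid above 1 N and contact force between lid and ring_weight below 0.1 N and horizontal distance between ring_center and post_tip below 0.007 m and z of ring_center in the frame of post_tip below -0.039 m and angle between each of flask_center, wash_center's own z axis and vertical below 0.3 rad); the arm keeps its last pose, push and grip.
It fails at once if the flask or the wash bottle is knocked over (angle between any of flask_center, wash_center's own z axis and vertical above 0.6 rad).
It also fails if it takes over 72 s, if anything falls off the work surface, if the arm or the gripper's body presses on something with over 40 N, if the wrist force passes 120 N, or if a joint passes its speed limit or range.

## Working session

There is one attempt and no reset: what is moved stays moved. The work goes in short steps, each a Python script; the robot and the scene stay as the last script left them, time stands still between calls to the robot, and variables do not carry over. Pictures are saved under pics/ and viewed, at most 10 in all, crops included, and the job is handed in when it is done.

```bash
mkdir -p pics; ls; python3 - <<'E'
from station import *
import cv2, numpy as np
for n in ("scene","side","wrist"):
    im=read_camera(n); cv2.imwrite(f"pics/{n}0.png",im[:,:,::-1])
    ci=camera_info(n); print(n,{k:np.round(np.array(v),4).tolist() for k,v in ci.items()})
a=cv2.imread("pics/scene0.png");b=cv2.imread("pics/side0.png")
print(get_time(),get_ee_rot())
E
```

```text
pics
scene {'intrinsics': [[518.7422, 0.0, 279.0919], [0.0, 518.7422, 214.5065], [0.0, 0.0, 1.0]], 'dist': [-0.1824, 0.0, 0.0, 0.0, 0.0], 'T': [[-0.6447, 0.315, -0.6965, -0.4315], [-0.7644, -0.2715, 0.5847, 0.7576], [-0.0049, 0.9094, 0.4159, 0.6867], [0.0, 0.0, 0.0, 1.0]]}
side {'intrinsics': [[544.9368, 0.0, 278.5449], [0.0, 544.9368, 205.1191], [0.0, 0.0, 1.0]], 'dist': [0.0687, 0.0, 0.0, 0.0, 0.0], 'T': [[0.9994, 0.0011, 0.0353, 0.6398], [0.0277, 0.5957, -0.8027, -1.3792], [-0.0219, 0.8032, 0.5953, 1.0619], [0.0, 0.0, 0.0, 1.0]]}
wrist {'intrinsics': [[353.4378, 0.0, 281.1548], [0.0, 353.4378, 208.4813], [0.0, 0.0, 1.0]], 'dist': [0.0042, 0.0, 0.0, 0.0, 0.0], 'tool_from_camera': [[-0.0004, 0.9631, 0.2691, 0.0726], [1.0, 0.0005, -0.0003, 0.0005], [-0.0005, 0.2691, -0.9631, -0.1616], [0.0, 0.0, 0.0, 1.0]]}
0.15 [-5.80726917e-04  9.89525349e-01  1.44358032e-01 -6.50007525e-05]
```

View pics/scene0.png

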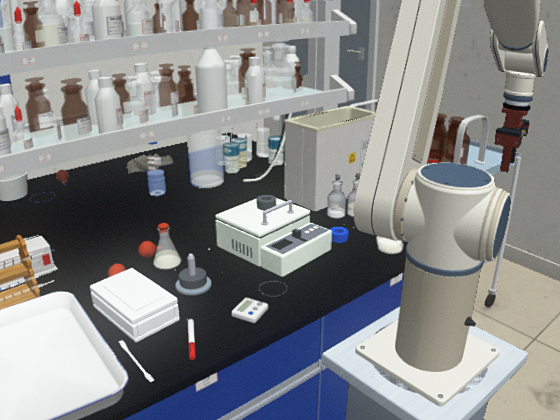

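View pics/side0.png

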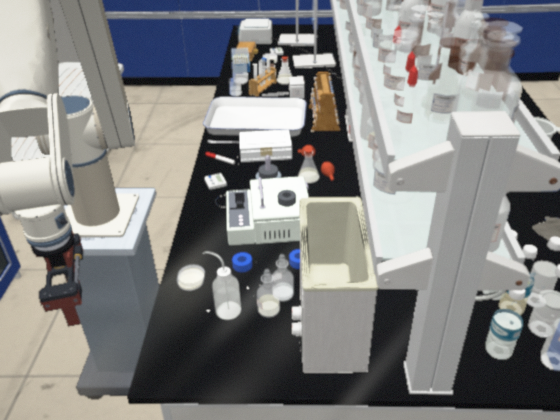

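The scene view shows the incubator (270,235) with the dark ring on its lid (266,202), the post (192,270) and the flask (166,247). The side view shows the ring (287,197), the post (265,172), the handle (262,195), the flask (309,165) and the wash bottle (227,293).

```bash
cat > h.py <<'E'
from station import *
import cv2, numpy as np
from scipy.spatial.transform import Rotation as R
def cam(name):
    """intrinsics, dist, T(world from camera)"""
    c=camera_info(name); K=np.array(c["intrinsics"]);d=np.array(c["dist"])
    if "T" in c: return K,d,np.array(c["T"])
    q=np.array(get_ee_rot()); M=np.eye(4); M[:3,:3]=R.from_quat(q[[1,2,3,0]]).as_matrix(); M[:3,3]=get_tcp_pos()
    return K,d,M@np.array(c["tool_from_camera"])
def ray(c,uv):
    K,d,T=c; x,y=cv2.undistortPoints(np.array([[uv]],float),K,d)[0,0]
    v=T[:3,:3]@np.array([x,-y,-1]); return T[:3,3],v/np.linalg.norm(v)
def plane(c,uv,z):
    o,v=ray(c,uv); return o+v*(z-o[2])/v[2]
def tri(*cu):
    """least squares point, max miss distance"""
    A=np.zeros((3,3));b=np.zeros(3);rs=[ray(c,u) for c,u in cu]
    for o,v in rs: P=np.eye(3)-np.outer(v,v);A+=P;b+=P@o
    p=np.linalg.solve(A,b); return p,max(np.linalg.norm(np.cross(p-o,v)) for o,v in rs)
def proj(c,p):
    K,d,T=c; q=np.linalg.inv(T)@np.append(p,1); q=np.array([q[0],-q[1],-q[2]])
    return cv2.projectPoints(q.reshape(1,3),np.zeros(3),np.zeros(3),K,d)[0].ravel()
def quat(yaw,tilt=0.):
    """tool down; closing line (tool y) at angle yaw from world y"""
    m=R.from_euler('z',yaw)*R.from_euler('y',tilt)*R.from_matrix(np.diag([1,-1,-1]))
    x,y,z,w=m.as_quat(); return [w,x,y,z]
E
python3 - <<'E'
from h import *
s,d=cam("scene"),cam("side")
for n,a,b in [("ringtop",(266,199),(287,194)),("posttip",(191,255),(262,181)),("handle",(279,208),(263,192)),("flaskmid",(166,248),(309,166))]:
    p,e=tri((s,a),(d,b)); print(n,p.round(3),round(e,4))
print("wash base",plane(d,(228,316),0), "posttip? z=.09",plane(s,(191,255),.09))
a=cv2.imread("pics/scene0.png")[150:330,130:370];b=cv2.imread("pics/side0.png")[130:320,180:360]
f=lambda i:cv2.resize(i,(400,int(i.shape[0]*400/i.shape[1])),interpolation=cv2.INTER_CUBIC)
a,b=f(a),f(b);h=max(len(a),len(b));o=np.zeros((h,800,3),np.uint8);o[:len(a),:400]=a;o[:len(b),400:]=b
cv2.imwrite("pics/c1.png",o);print(o.shape)
E
```

```text
ringtop [ 0.607 -0.067  0.129] 0.0009
posttip [0.542 0.187 0.041] 0.0392
handle [ 0.536 -0.054  0.128] 0.0001
flaskmid [0.678 0.218 0.045] 0.0012
wash base [ 0.46021133 -0.42512563  0.        ] posttip? z=.09 [0.52750196 0.2268443  0.09      ]
(422, 800, 3)
```

View pics/c1.png

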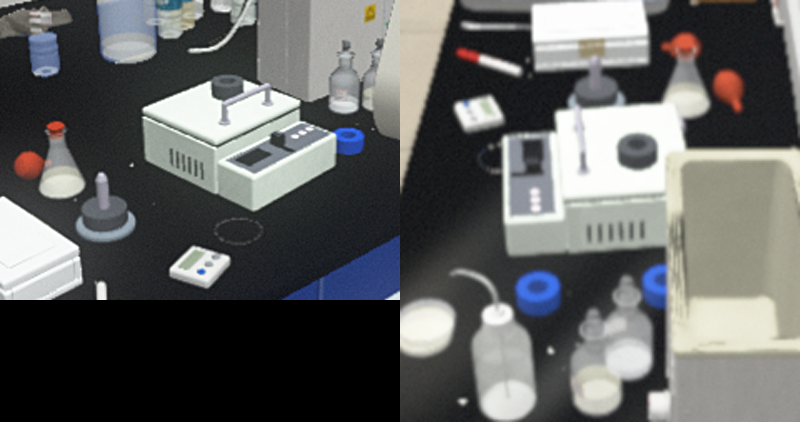

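```bash
python3 - <<'E'
from h import *
s,d=cam("scene"),cam("side")
print("post",tri((s,(190.6,253.8)),(d,(267.8,155.7))))
print("shelf",tri((s,(343,88)),(d,(385,262))))
p=get_tcp_pos(); movel([p[0],p[1],.38],v=.3)
for i,y in enumerate((-.02,.16)):
    move_pose([.55,y,.38],quat(0)); wait(.1)
    c=cam("wrist");im=read_camera("wrist");cv2.imwrite(f"pics/w{i}.png",im[:,:,::-1]);np.save(f"pics/T{i}.npy",c[2])
    print(get_time(),get_tcp_pos(),get_joint_pos())
a=np.hstack([cv2.resize(cv2.imread(f"pics/w{i}.png"),(400,300),interpolation=cv2.INTER_AREA) for i in (0,1)]);cv2.imwrite("pics/w01.png",a)
E
```

```text
post (array([0.5376713 , 0.22145467, 0.08651594]), np.float64(0.0007086637836074778))
shelf (array([ 0.81136539, -0.58599377,  0.34008634]), np.float64(0.00427248278370417))
3.4167 [ 0.55003798 -0.02059698  0.37997742] [-5.90325747e-02  1.65397191e-01  1.61826997e+00 -3.23612057e-05
  1.35791877e+00  1.51274034e+00]
4.3167 [0.55027952 0.1584031  0.38007156] [ 2.59685093e-01  2.02753638e-01  1.57230825e+00 -3.51943190e-04
  1.36648224e+00  1.83256174e+00]
```

View pics/w01.png

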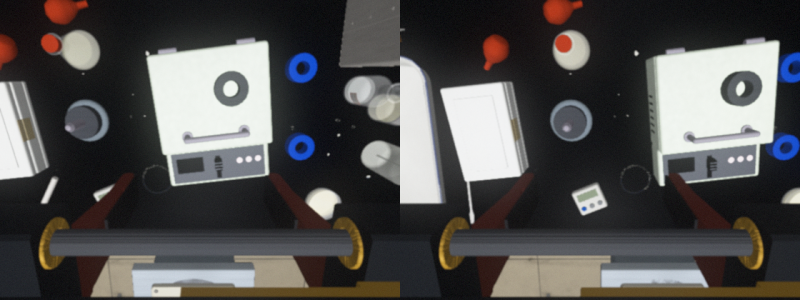

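```bash
python3 - <<'E'
from h import *
tiles=[]
for i in (0,1):
    im=cv2.imread(f"pics/w{i}.png");g=cv2.cvtColor(im,cv2.COLOR_BGR2GRAY)
    m=(g>185).astype(np.uint8);m[280:]=0
    n,l,st,ce=cv2.connectedComponentsWithStats(m)
    seed=[(260,110),(960-560,110)][i]
    k=l[seed[1],seed[0]];lid=(l==k).astype(np.uint8)
    cs=cv2.findContours(lid,cv2.RETR_EXTERNAL,cv2.CHAIN_APPROX_NONE)[0];h=cv2.convexHull(max(cs,key=len))
    print(i,"lid",cv2.minAreaRect(h),cv2.approxPolyDP(h,8,True).reshape(-1,2).tolist())
    hm=np.zeros_like(g);cv2.fillConvexPoly(hm,h,1);hm=cv2.erode(hm,np.ones((7,7)))
    n,l,st,ce=cv2.connectedComponentsWithStats(((g<150)&(hm>0)).astype(np.uint8))
    for j in range(1,n):
        if st[j,4]>60:
            c=max(cv2.findContours((l==j).astype(np.uint8),cv2.RETR_EXTERNAL,cv2.CHAIN_APPROX_NONE)[0],key=len)
            print("  blob",st[j],ce[j].round(1),"ell",cv2.fitEllipse(c) if len(c)>5 else"","rect",cv2.minAreaRect(c))
    x0=[190,320][i]
    tiles.append(cv2.resize(im[40:270,x0:x0+230],(400,400),interpolation=cv2.INTER_CUBIC))
t2=cv2.resize(cv2.imread("pics/w1.png")[120:220,190:290],(200,200));t1=cv2.resize(cv2.imread("pics/w0.png")[120:220,80:180],(200,200))
o=np.zeros((600,800,3),np.uint8);o[:400]=np.hstack(tiles);o[400:,:200]=t1;o[400:,200:400]=t2;cv2.imwrite("pics/c2.png",o)
E
```

```text
0 lid ((301.2427978515625, 160.03305053710938), (186.52281188964844, 169.5612335205078), 82.68097686767578) [[372, 58], [375, 243], [242, 259], [206, 81]]
  blob [ 300  100   48   49 1456] [323.6 123.6] ell ((323.31524658203125, 123.64138793945312), (47.0817985534668, 48.01179885864258), 27.052913665771484) rect ((323.5, 124.0), (48.0, 47.0), 90.0)
  blob [258 179  90  17 205] [303.6 188.2] ell ((302.3916931152344, 186.6588134765625), (6.585036277770996, 120.25302124023438), 83.30557250976562) rect ((302.2733154296875, 187.16378784179688), (6.714455604553223, 89.79972076416016), 82.9620590209961)
  blob [ 240  203  131   54 4794] [303.6 229.9] ell ((306.08837890625, 229.47024536132812), (43.159446716308594, 166.04098510742188), 83.586669921875) rect ((305.7297668457031, 229.69740295410156), (39.87263870239258, 128.42283630371094), 83.5064697265625)
1 lid ((445.26373291015625, 158.48776245117188), (198.52655029296875, 170.63414001464844), 89.08334350585938) [[528, 58], [521, 196], [500, 243], [365, 259], [359, 81]]
  blob [ 449  100   58   49 2067] [477.6 123.3] ell ((477.493560791015
[... 199 characters left out ...]
78883361816406), (8.689416885375977, 125.18862915039062), 83.11768341064453) rect ((451.00506591796875, 188.0437469482422), (10.501689910888672, 100.2628402709961), 83.50065612792969)
  blob [502 200  14  30 176] [506.9 210.5] ell ((507.3409729003906, 208.79859924316406), (8.317113876342773, 33.84933090209961), 17.521772384643555) rect ((504.4639587402344, 212.70620727539062), (9.544254302978516, 31.780336380004883), 23.96249008178711)
  blob [ 368  203  131   53 4834] [431.1 229.8] ell ((433.3459167480469, 229.38050842285156), (42.54672622680664, 169.60604858398438), 83.1926040649414) rect ((434.04266357421875, 229.38414001464844), (39.203189849853516, 132.95956420898438), 83.6598129272461)
```

View pics/c2.png

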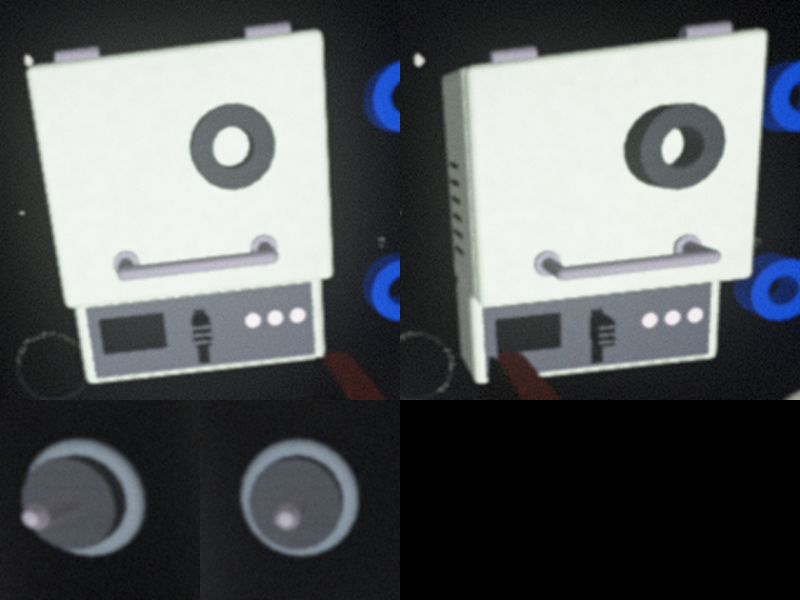

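```bash
python3 - <<'E'
from h import *
K,d,_=cam("wrist");W=[(K,d,np.load(f"pics/T{i}.npy")) for i in (0,1)];s,sd=cam("scene"),cam("side")
def t(n,a,b,*x):
    p,e=tri((W[0],a),(W[1],b),*x);print(n,p.round(4),round(e,4));return p
r=t("ring ctr",(323.5,124),(477.5,124))
l=t("hL",(261.9,195.3),(413.2,196.4));q=t("hR",(345.3,187.2),(501.1,187.2))
u=l-q;yaw=np.arctan2(-u[0],u[1]);print("yaw",yaw,"len",np.linalg.norm(u),"mid",(l+q)/2)
t("tip",(97.5,179.5),(234,179.5));t("tip4",(97.5,179.5),(234,179.5),(s,(190.6,253.8)),(sd,(267.8,155.7)))
t("ring4",(323.5,124),(477.5,124),(s,(266,202)),(sd,(287,197)))
f=lambda tile,x,y:((190 if tile==0 else 320)+x/1.739,40+y/1.739)
t("thumb",f(0,202,325),f(1,203,325))
a=t("lidBL",f(0,30,68),f(1,70,70));b=t("lidBR",f(0,322,30),f(1,367,31));
c=t("lidFL",f(0,66,304),f(1,77,303));e=t("lidFR",f(0,332,276),f(1,352,276))
for v in (a-b,c-e): print("yaw",np.arctan2(-v[0],v[1]),np.linalg.norm(v))
for v in (a-c,b-e): print("yaw",np.arctan2(v[1],v[0]),np.linalg.norm(v))
print((a+b+c+e)/4)
E
```

```text
ring ctr [ 0.6066 -0.071   0.1191] 0.0002
hL [0.5246 0.0012 0.1347] 0.0008
hR [ 0.5367 -0.0955  0.1433] 0.0002
yaw 0.1245548206206439 len 0.097757196025319 mid [ 0.53065732 -0.04713927  0.1389856 ]
tip [0.5349 0.2193 0.084 ] 0.0
tip4 [0.5365 0.2197 0.0868] 0.0026
ring4 [ 0.6073 -0.0696  0.1196] 0.0023
thumb [ 0.4679 -0.0559  0.0813] 0.0001
lidBL [0.6567 0.0646 0.1027] 0.0007
lidBR [ 0.6801 -0.1298  0.1035] 0.0005
lidFL [0.4903 0.0483 0.0966] 0.0003
lidFR [ 0.5138 -0.1481  0.1066] 0.0002
yaw 0.11984175772822868 0.19577088360560008
yaw 0.11915910593033502 0.19804468126280875
yaw 0.09750802648297993 0.16728598710119702
yaw 0.10960866190059798 0.16730507970015426
[ 0.58521718 -0.04127318  0.10236832]
```

```bash
cat > cap.py <<'E'
from h import *
def cap(i):
    wait(.15);c=cam("wrist");im=read_camera("wrist");cv2.imwrite(f"pics/w{i}.png",im[:,:,::-1]);np.save(f"pics/T{i}.npy",c[2])
    return cv2.cvtColor(im,cv2.COLOR_RGB2BGR)
E
python3 - <<'E'
from cap import *
Q=quat(.115)
print(get_grip_width())
move_pose([.607,-.0703,.26],Q); cap(2)
move_pose([.607,-.0703,.17],Q)
print(movel([.607,-.0703,.112],v=.06,until_force=8))
f0=np.array(get_ft_force());command_gripper(0);print("w",get_grip_width(),get_finger_force(),get_tcp_pos(),get_time())
movel([.607,-.0703,.22],v=.12);wait(.2);print("dF",np.array(get_ft_force())-f0,get_grip_width(),get_finger_force())
cap(3)
Q=quat(0)
move_pose([.46,.18,.20],Q);cap(4)
move_pose([.46,.25,.20],Q);cap(5);print(get_time())
o=np.zeros((600,800,3),np.uint8)
for k,i in enumerate((2,3,4,5)): o[300*(k//2):300*(k//2)+300,400*(k%2):400*(k%2)+400]=cv2.resize(cv2.imread(f"pics/w{i}.png"),(400,300),interpolation=cv2.INTER_AREA)
cv2.imwrite("pics/c3.png",o)
E
```

```text
1.0013201085221033
False
w 0.6364563390490996 30.000137072056532 [ 0.6069971  -0.07016347  0.11210772] 7.725
dF [-0.27759418  0.75891803 -4.08926703] 0.6362411494205549 29.99883307144046
11.075
```

View pics/c3.png

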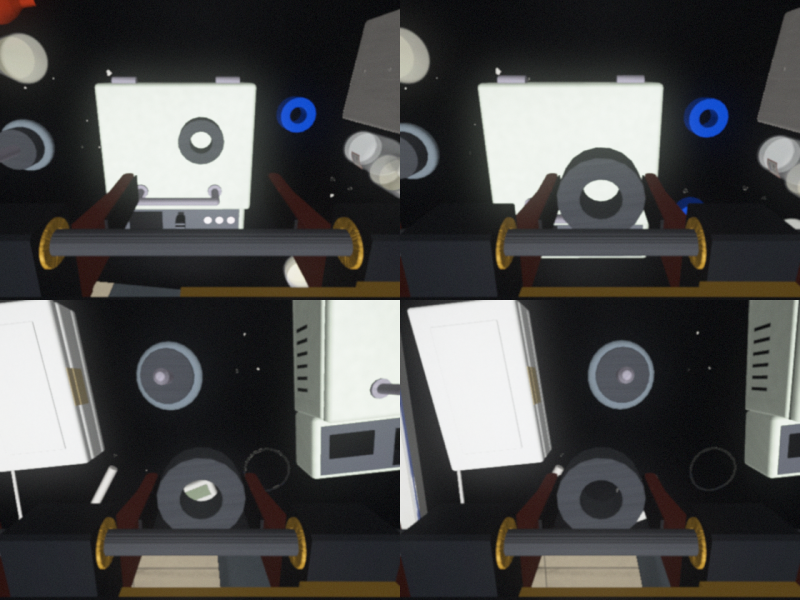

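The ring is held (width 56 mm, about 0.42 kg). Tip is at about (225,108) and (316,106) in the last two views, and the held ring's hole at (282,280).

```bash
python3 - <<'E'
from h import *
K,d,_=cam("wrist");W={i:(K,d,np.load(f"pics/T{i}.npy")) for i in (3,4,5)}
s,sd=cam("scene"),cam("side")
g={i:cv2.GaussianBlur(cv2.cvtColor(cv2.imread(f"pics/w{i}.png"),cv2.COLOR_BGR2GRAY),(3,3),0) for i in (3,4,5)}
tip=[]
for i,(x,y) in ((4,(225,108)),(5,(316,106))):
    r=g[i][y-15:y+15,x-15:x+15];m=(r>r.max()-35).astype(np.uint8);M=cv2.moments(m,True);t=(x-15+M['m10']/M['m00'],y-15+M['m01']/M['m00']);tip.append(t)
    print(i,r.max(),M['m00'],np.round(t,1))
print("tip",tri((W[4],tip[0]),(W[5],tip[1])),tri((W[4],tip[0]),(W[5],tip[1]),(s,(190.6,253.8)),(sd,(267.8,155.7))))
# ring held: expected top-centre pixel
for i in (3,4,5):
    T=W[i][2];F=T@np.linalg.inv(np.array(camera_info("wrist")["tool_from_camera"]))
    for z in(.020,): print(i,"exp",proj(W[i],(F@[0,0,-z,1])[:3]).round(1), "exp +5mm toolx",proj(W[i],(F@[.005,0,-z,1])[:3]).round(1))
    print(" row280",g[i][280,225:345:3].tolist());print(" col282",g[i][200:330:3,282].tolist())
E
```

```text
4 185 133.0 [223.7 107.4]
5 185 130.0 [317.3 105.7]
tip (array([0.53548318, 0.22113977, 0.0872724 ]), np.float64(3.1519153916724304e-05)) (array([0.5363653 , 0.22139684, 0.08681034]), np.float64(0.0014087828754234882))
3 exp [279.3 281. ] exp +5mm toolx [279.3 270.6]
 row280 [92, 94, 92, 91, 90, 91, 89, 90, 87, 59, 50, 52, 51, 52, 54, 92, 157, 189, 218, 217, 208, 177, 110, 60, 53, 50, 49, 48, 51, 79, 89, 88, 88, 87, 87, 87, 87, 88, 87, 70]
 col282 [243, 244, 170, 75, 75, 72, 72, 80, 99, 103, 99, 97, 97, 96, 96, 97, 93, 150, 240, 240, 240, 240, 241, 240, 239, 240, 240, 160, 52, 51, 49, 51, 49, 49, 49, 54, 81, 85, 87, 83, 62, 47, 53, 60]
4 exp [279.3 281. ] exp +5mm toolx [279.3 270.6]
 row280 [84, 85, 84, 85, 84, 85, 83, 83, 80, 53, 42, 44, 42, 43, 45, 62, 99, 159, 194, 196, 187, 157, 98, 55, 43, 42, 39, 42, 42, 72, 83, 84, 84, 84, 82, 83, 82, 83, 83, 65]
 col282 [23, 22, 33, 39, 38, 41, 41, 55, 82, 86, 82, 83, 85, 82, 84, 85, 83, 113, 208, 224, 181, 155, 155, 156, 158, 164, 216, 143, 44, 45, 45, 45, 42, 45, 42, 49, 80, 82, 83, 82, 58, 45, 53, 58]
5 exp [279.3 281. ] exp +5mm toolx [279.3 270.6]
 row280 [83, 83, 85, 85, 83, 83, 81, 82, 81, 50, 36, 39, 41, 40, 41, 39, 37, 37, 36, 35, 35, 35, 38, 38, 38, 37, 36, 37, 38, 71, 83, 83, 82, 82, 82, 82, 83, 83, 81, 67]
 col282 [22, 23, 31, 38, 38, 39, 40, 54, 80, 84, 80, 81, 82, 82, 81, 83, 81, 70, 32, 30, 31, 31, 34, 33, 33, 36, 34, 36, 38, 41, 42, 41, 40, 40, 40, 48, 79, 83, 82, 80, 59, 46, 52, 59]
```

```bash
python3 - <<'E'
from h import *
x,y=.5350,.2220
move_pose([x,y,.2],quat(0)); movel([x,y,.11],v=.1); wait(.2); f0=np.array(get_ft_force())
h=movel([x,y,.039],v=.03,until_force=5); wait(.1)
print(h,get_tcp_pos(),np.array(get_ft_force())-f0,get_time())
E
```

```text
True [0.53501827 0.22199722 0.04011228] [-0.35427096 -0.17045775 10.91075045] 15.0083
```

```bash
python3 - <<'E'
from cap import *
command_gripper(1.0);wait(.2);print(get_grip_width(),get_finger_force())
movel([.535,.222,.2],v=.15)
move_pose([.46,.22,.2],quat(0));cap(6)
move_pose([.44,-.02,.26],quat(.115));cap(7)
move_pose([.44,-.09,.26],quat(.115));cap(8);print(get_time())
a=cv2.imread("pics/w6.png")[40:180,210:350];b=cv2.imread("pics/w7.png");c=cv2.imread("pics/w8.png")
o=np.zeros((600,800,3),np.uint8);o[:300,:400]=cv2.resize(a,(300,300)).copy() if 0 else cv2.resize(a,(400,300))
o[300:,:400]=cv2.resize(b[60:260,190:457],(400,300),interpolation=cv2.INTER_CUBIC);o[300:,400:]=cv2.resize(c[60:260,130:397],(400,300),interpolation=cv2.INTER_CUBIC)
o[:300,400:]=cv2.resize(b,(400,300))
cv2.imwrite("pics/c4.png",o)
E
```

```text
0.9992877009605523 0.0
19.4667
```

View pics/c4.png

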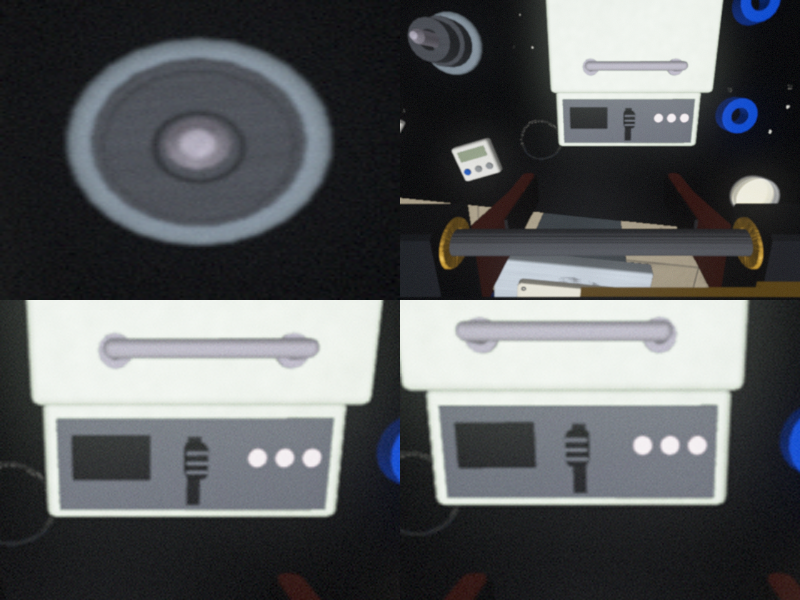

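The ring is seated around the post. Handle bar and thumb piece are clear in both lower crops (bar at y≈348/330, thumb at (195,459)/(578,446)).

```bash
python3 - <<'E'
from h import *
K,d,_=cam("wrist");W=[(K,d,np.load(f"pics/T{i}.npy")) for i in (7,8)]
f=lambda i,x,y:((190,130)[i]+x/1.5,60+(y-300)/1.5)
def t(n,a,b):
    p,e=tri((W[0],f(0,*a)),(W[1],f(1,*b)));print(n,p.round(4),round(e,4));return p
l=t("hL",(104,348),(57,330));r=t("hR",(319,347),(273,330))
u=l-r;print("yaw",np.arctan2(-u[0],u[1]),np.linalg.norm(u),(l+r)/2)
t("thumb",(195,459),(178,446))
t("deckFL",(53,516),(36,503));t("deckFR",(334,516),(324,503))
for yaw in (.115-np.pi/2,.115+np.pi/2): 
    q=inverse_kinematics([.53,-.047,.2],quat(yaw)); print(q)
    for tt in (.2,.4): print(inverse_kinematics([.62,-.037,.25],(lambda m:np.array(m.as_quat())[[3,0,1,2]])(R.from_euler('z',.115)*R.from_euler('y',tt)*R.from_euler('z',yaw-.115)*R.from_matrix(np.diag([1,-1,-1])))))
E
```

```text
hL [0.5237 0.0068 0.1354] 0.0002
hR [ 0.5365 -0.1022  0.1364] 0.0001
yaw 0.11739448610937427 0.10970236571118676 [ 0.5300976  -0.04770412  0.13589784]
thumb [ 0.4643 -0.0552  0.0776] 0.0001
deckFL [0.4175 0.0328 0.085 ] 0.0002
deckFR [ 0.4352 -0.1575  0.0675] 0.0004
None
None
None
[-1.10814806e-01  3.17017004e-01  1.85388544e+00 -4.44089210e-16
  9.70690205e-01 -2.25814806e-01]
[-0.06138654  0.48616024  1.47642692 -0.03553997  1.37610251 -0.16606236]
[-0.04737979  0.59193482  1.34154783 -0.06303119  1.60331766 -0.15181267]
```

```bash
cat > lid.py <<'E'
from cap import *
Y=.117; H=np.array([.530,-.0475,.138]); ex=np.array([np.cos(Y),np.sin(Y),0]); HI=H+.140*ex-[0,0,.046]
def lp(th,depth=.015,k=.4):
    """TCP pose holding the handle at lid angle th, tool tilted k*th"""
    r,a=np.hypot(.140,.046),np.arctan2(.046,.140)+th; b=HI-ex*r*np.cos(a)+[0,0,r*np.sin(a)]
    m=R.from_euler('z',Y)*R.from_euler('y',k*th)*R.from_euler('z',np.pi/2)*R.from_matrix(np.diag([1,-1,-1]))
    x,y,z,w=m.as_quat(); return b+depth*m.apply([0,0,1]),[w,x,y,z]
E
python3 - <<'E'
from lid import *
p,q=lp(0); up=p+[0,0,.08]
move_pose(up+[0,0,.04],q); movel(up,v=.15)
print(movel(p,v=.06,until_force=6)); command_gripper(0); wait(.2)
f0=np.array(get_ft_force());print(get_grip_width()*88,get_finger_force(),get_tcp_pos(),f0)
h=movel(p+[0,0,.009],v=.01,until_force=14);wait(.3)
print("tug",h,np.array(get_tcp_pos())-p,np.array(get_ft_force())-f0,get_grip_width()*88,get_time())
E
```

```text
False
9.128603630880013 29.999482333660126 [ 0.53081383 -0.04744688  0.12308341] [ 5.61436556  1.24165359 -5.05232816]
tug False [0.0043695  0.00041574 0.00964475] [10.89355981  3.75135702 -5.94961625] 9.199883287479809 25.4167
```

The tug met only about 6 N and rose over 9 mm, well past the 4 mm stop, so the lid looks free. I'll continue along the arc while watching the force.

```bash
sed -i 's/H=np.array(\[.530/H=np.array([.531/' lid.py; python3 - <<'E'
from lid import *
for th in (.09,.15,.22,.3):
    p,q=lp(th); h=movel(p,frame=q,v=.04,until_force=20); wait(.1)
    print(th,h,(np.array(get_tcp_pos())-p).round(4),np.round(get_ft_force(),1),round(get_grip_width()*88,2),get_time())
    if h: break
c=cv2.resize(read_camera("side")[:,:,::-1][130:290,180:380],(500,400));d=cv2.resize(read_camera("scene")[:,:,::-1][150:290,180:350],(300,247))
o=np.zeros((400,800,3),np.uint8);o[:,:500]=c;o[:247,500:]=d;cv2.imwrite("pics/c5.png",o)
E
```

```text
0.09 True [-0.0007  0.     -0.0012] [ 0.2 -1.2 -3.7] 9.31 25.75
```

View pics/c5.png

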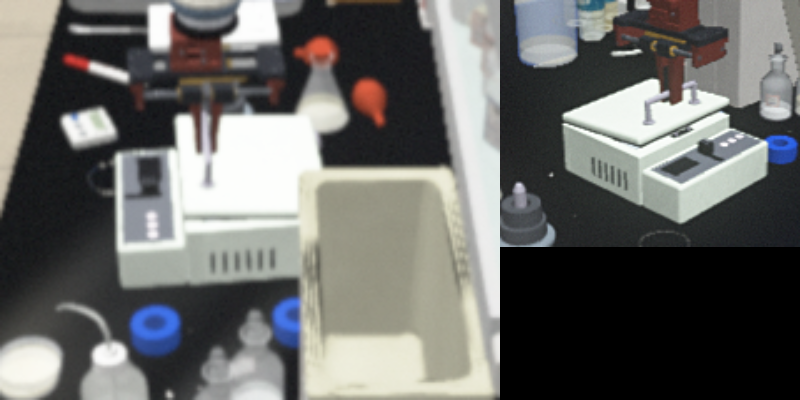

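The scene view shows the lid already raised with a gap below its front edge, so it was not caught and the slide stays untouched. The force stop was only the sideways preload relaxing.

```bash
python3 - <<'E'
from lid import *
for th in (.1,.17,.25,.34,.43,.52,.61,.7,.78,.86,.92):
    p,q=lp(th); h=movel(p,frame=q,v=.05,until_force=25)
    print(th,h,(np.array(get_tcp_pos())-p).round(4),np.round(get_ft_force(),1),round(get_grip_width()*88,2),round(get_finger_force(),1))
    if h: break
wait(.5);print(get_time(),get_ft_force(),get_joint_pos())
c=cv2.resize(read_camera("side")[:,:,::-1][130:290,180:380],(500,400));d=cv2.resize(read_camera("scene")[:,:,::-1][150:290,150:350],(300,210))
o=np.zeros((400,800,3),np.uint8);o[:,:500]=c;o[:210,500:]=d;cv2.imwrite("pics/c6.png",o)
E
```

```text
0.1 False [-0.0002  0.0001 -0.0001] [ 0.6 -0.1 -4.7] 9.14 30.0
0.17 False [-0.0003 -0.     -0.0002] [-1.4 -1.1 -4.2] 9.23 30.0
0.25 False [-0.0006 -0.     -0.0004] [-2.1 -1.6 -3.7] 9.21 30.0
0.34 False [-0.0007 -0.     -0.0003] [-3.7 -1.5 -1.9] 9.4 30.0
0.43 False [-0.0007 -0.      0.0001] [-5.6 -1.   1. ] 9.03 30.0
0.52 False [-0.0007 -0.      0.0003] [-6.5 -0.4  2.3] 8.94 30.0
0.61 False [-0.0008 -0.0001  0.0005] [-7.6 -1.4  3.7] 9.0 30.0
0.7 False [-0.0006 -0.      0.0009] [-7.1 -1.   6.1] 9.0 30.0
0.78 False [-0.0004  0.      0.0012] [-7.1 -0.6  7.2] 8.94 30.0
0.86 False [-0.0001  0.      0.0016] [-6.9 -1.2  8.2] 8.98 30.0
0.92 False [0.0001 0.0001 0.0018] [-6.   0.1 10. ] 9.31 30.0
30.4583 [-6.66158934 -0.40902863  8.55907883] [-0.04988732  0.59838331  1.39540249 -0.05982504  1.51089165 -0.1522576 ]
```

View pics/c6.png

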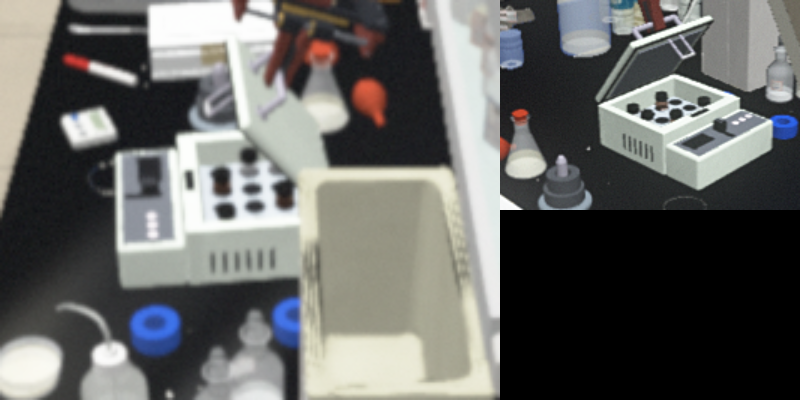

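The lid is open about 50° in the gripper, the ring is on the post, and the flask and wash bottle are standing.

```bash
python3 -c "
from station import *
print(abs(max(get_qvel(),key=abs)),get_finger_force(),job_done())"
```

```text
the job is handed in; nothing more can be done
0.00119822940474307 30.001449286937714 None
```

The job is handed in: the ring weight is on the post, the tug showed the lid was free so I left the release slide alone, and the gripper is holding the lid open at about 0.92 rad (53°) with the flask and wash bottle standing.

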